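# Clamp a glue joint with a pistol-grip ratchet clamp

### The job

Turn the clamp's lock collar until its tab stands at the locked mark, so that the ratchet holds what it gains; then pump the trigger towards the handle, stroke by stroke, until the pad has pushed the two wood blocks tight together against the end stop. Keep the trigger squeezed with a light, steady pressure (about 20 N at the pad is right for this joint, over 50 N crushes the edges) and finish while still holding it; leave the blocks upright and the other things where they are.

Things in the scene. Friction and masses are not known exactly. Their poses are not given: they have to be found in the camera images.
- clamp: plywood board 160 x 430 x 15 mm, fixed on the saw table, with a pistol-grip ratchet clamp on it. Origin: centre of its underside, 3 mm above z = 0; +y runs along the ram from handle to stop. In its frame (mm): ram axis x 0, z 37; housing x +-15, y -168..-106, top z 63; upright fixed handle x +-12, y -162..-142, top z 160; barrel radius 15, y -108..-40; magnet knobs 46 high at x +-58, y -190
- collar_centre (a point): centre of the lock collar on the ram axis (clamp frame x 0, y -27, z 37 mm); the fluted collar has radius 20 mm and is 26 mm long along clamp y
- collar_tab (a point): near the rounded tip of the collar's upright finger tab, 54 mm from the collar's axis (tab: 9 mm thick, 18 mm wide along the ram, its end 60 mm from the axis). The tab leans towards clamp -x while unlocked, and is turned over the top towards clamp +x
- collar (a joint): lock collar's angle about clamp +y (rad). Start 0 to 0.25: unlocked, tab leans 0.55 to 0.30 rad from vertical to clamp -x. 1.30: hard stop at the locked mark (a raised rib behind the collar), tab leans 0.75 rad to clamp +x. From 1.2 on its catch keeps the ram from springing back between strokes. Stays where left; about 1.5 N at the tab turns it
- handle_back (a point): middle of the fixed handle's flat rear face (the face towards clamp -y), at the height to squeeze (clamp z 132 mm); handle 24 mm wide along x, 20 mm thick along y
- trigger_knuckle (a point): front of the steel trigger's 22 mm wide rounded knuckle (the face towards clamp +y), where a finger pulls; at rest it is 56 mm ahead of the handle's rear face and 132 mm above the board's underside, fully squeezed 38 mm ahead. Trigger tip 25 mm higher
- trigger_pull (a joint): trigger angle (rad): 0 at rest, 0.24 fully squeezed (knuckle 18 mm nearer to the handle). It springs back by itself. A full squeeze moves the ram 13 mm; with the collar locked 12 mm of that stay (teeth of 6 mm), if the trigger is let back fully (0.3 s). Once the blocks are tight it stops short of its full travel
- pad_face (a point): centre of the ram's round rubber pad (33 mm across), the face towards the blocks; 20 to 43 mm short of the near block at the start
- ram: the toothed steel ram with its pad; slides along clamp +y through barrel and housing; sprung back
- stop: hardwood end stop 130 x 30 x 40 mm set across the board (fixed). Origin: centre of its underside, on the board; its face towards the blocks lies 15 mm towards clamp -y
- trigger: the trigger lever; origin on its hinge (clamp frame y -122, z 61 mm). Moving the ram freely takes about 5 to 7 N on the knuckle; with the blocks tight the pad pushes with about 1.1 times the force on the knuckle less 6 N. Let go, the ram slips back up to one tooth and the pressure is lost
- block_far: loose wood block 60 x 150 x 45 mm lying across the board by the stop; origin centre of its underside, x is its 60 mm side, along the ram
- block_near: loose wood block of the same size between the first one and the pad; origin centre of its underside, x is its 60 mm side, along the ram; a few mm of open joint to the far block
- pencil: bystander: pencil, 155 mm, lying on the board beside the barrel
- tape_measure: bystander: tape measure 65 x 76 x 35 mm on the saw table
- sanding_block: bystander: cork sanding block 60 x 97 x 28 mm on the saw table
- offcut: bystander: wood offcut 38 x 115 x 19 mm on the bench

How it is judged:
By the outcome, as a careful person would: the job done as asked, in the order asked, and still so for the second after the job is handed in, while the arm keeps its last pose, push and grip.
It also fails if it takes over 58 s, if anything falls off the work surface, if the arm or the gripper's body presses on something with over 40 N, if the wrist force passes 120 N, or if a joint passes its speed limit or range.

### The arm

A 6-joint arm with a two-finger parallel gripper is mounted at the origin on a cart in front of the work surface, level with it; the furniture and walls round the work are solid. World frame = base frame: x ahead of the robot, y to its left, z up, the work surface at z = 0. Lengths are in mm, angles in rad, forces in N, time in s.
With the tool pointing down it reaches from about 350 to 775 mm from the base axis. Payload 7.3 kg.
Tool frame: the origin (TCP) lies at the very end of the fingers, on their centre line; the grasp point (between the pads) lies 19 mm behind it; z points along the fingers, y is the line along which they close (so a half turn about z gives the same grasp; the last joint's range is limited). The gripper opens to 92 mm and grips with 3 to 60 N. Pads are 19 mm wide; open, the fingers measure 130 mm over their backs; the gripper's body (75 mm by 190 mm) begins 47 mm behind the grasp point.
Start: joints at [0.967, 0.342, 1.524, -0, 1.275, -0.146], TCP at [232.026, 470.966, 226.741] pointing down, gripper open.
Joint ranges: [-2.53, 2.53], [-0.77, 2.02], [0.04, 2.7], [-1, 4.14], [0.28, 2.66], [-3.11, 3.11]. Speed limits (rad/s): [2.57, 2.57, 3.14, 3.14, 3.14, 3.14].

### API

Orientations are given as [roll, pitch, yaw] about the fixed x, y, z axes, in that order (R = Rz(yaw) Ry(pitch) Rx(roll)).
In Python, from plant import get_obs, vision, workorder gives the robot as it stands.
- The arm moves only by the shell command python3 -m pendant 'ROWS' [OPENING]. ROWS is a JSON object of lists of equal length, an entry for each row: "dp": the shift along the tool's x, y, z in m, a list of three; "rotation": the turn, a rotation vector about the tool's x, y, z in rad, a list of three. A call has 1 to 8 rows; each row is the pose to reach, as a shift and turn from the pose commanded when the call began, along the tool's axes at that moment; what a row does not reach only later rows make up. A row lasts 1/8 s, in which the tool goes at most 62.5 mm and 10.7 degrees, less where a joint would pass 70% of its speed; a pose out of reach is approached as far as the arm can. A call with a gripper value outside its range is refused whole. OPENING is the finger opening in m, from 0 to 0.0918, set as the call begins (- or left out, the last holds). The fingers move at their own pace and stop on an object; the grip force is fixed at half the most. Time passes only in rows, so rows that repeat a pose let the fingers close. It gives the time, the measured TCP pose, the force, the opening and the grip force at its end, in the units of the state.
- get_obs(): the state, without advancing time (a new reading comes with each control period).
- vision.capture(name): name is "side" or "top"; returns a dict with "pixels" (480x640x3 uint8, red, green, blue), "vfov" (degrees; the focal length in pixels is half the picture's height over the tangent of half this angle, whatever the lens; pixels are square), "cx", "cy" (the principal point, pixels), "pose" (4x4, takes a point from camera to world coordinates). Camera axes: x right, y up, looking along -z (the intrinsics and any distortion apply to the point x, -y, -z); pixel columns grow to the right and rows downward; lengths in mm; the calibration is good to about 2 mm. A picture is of the moment at which its call begins. There is no depth.
- workorder.close_job(): hands the job in; it is judged then, once.
The state is a dict: "time": time; "joint_positions": joint angles; "dq": joint speeds; "tau": joint torques, N m; "tool_pos": TCP position; "tcp_rot": TCP orientation; "contact_force": force on the tool from outside, world axes, zero at the start; "moment": the same for the moment, N m; "grip_width": finger opening in mm; "finger_force": force on a finger pad.
Only numpy, scipy, OpenCV 4.12 (cv2) and the standard library are available. Lean on these libraries where they do the work, as an engineer would, in place of code of your own. Each camera call takes 0.05 s, during which the arm holds its last target. There are 200 camera calls.

## Working session

There is one attempt and no reset: what is moved stays moved. The work goes in short steps, Python scripts to look and compute and a shell command to move; the robot and the scene stay as the last step left them, time stands still between calls to the robot, and variables do not carry over. Pictures are saved under pics/ and viewed, at most 12 in all, crops included, and the job is handed in when it is done.

```bash
mkdir -p pics; ls; python3 - <<'E'
from plant import get_obs, vision
import cv2
o=get_obs(); print(o)
for n in("side","top"):
    c=vision.capture(n); print(n,{k:v for k,v in c.items() if k!="pixels"})
    cv2.imwrite(f"pics/{n}0.png",c["pixels"][:,:,::-1])
E
```

```text
pics
{'time': 0.0, 'joint_positions': array([ 9.67009421e-01,  3.42728237e-01,  1.52504907e+00,  1.24117319e-05,
        1.27539835e+00, -1.45957766e-01]), 'dq': array([-0.00040023, -0.00054922,  0.000992  ,  0.00056556, -0.00227328,
        0.0017111 ]), 'tau': array([ 5.81865224e-04, -4.31242454e+01, -2.44225878e+01,  7.20171444e-02,
        5.59405424e-02, -1.61922967e-04]), 'tool_pos': array([231.76556341, 470.60268361, 226.03091992]), 'tcp_rot': array([-3.14002820e+00, -2.41974888e-04,  2.68375970e+00]), 'contact_force': array([-0.21939919, -0.01296101,  0.12484448]), 'moment': array([-0.03593167, -0.00836314,  0.04689488]), 'finger_force': 0.0, 'grip_width': 91.76420332019309}
side {'vfov': 48.63823390349473, 'cx': 317.39449733052487, 'cy': 237.43668928876775, 'pose': array([[ 9.19389195e-01,  1.33796031e-01, -3.69894756e-01,
         3.13479265e+01],
       [-3.93250732e-01,  3.33676693e-01, -8.56746010e-01,
        -1.14482566e+03],
       [ 8.79604294e-03,  9.33144408e-01,  3.59394134e-01,
         6.21091001e+02],
       [ 0.00000000e+00,  0.00000000e+00,  0.00000000e+00,
         1.00000000e+00]])}
top {'vfov': 55.94045862761179, 'cx': 322.94990366391266, 'cy': 233.29235105557433, 'pose': array([[ 1.91547004e-03,  9.89446430e-01, -1.44886487e-01,
         3.98960147e+02],
       [-9.99802232e-01,  4.76287634e-03,  1.93083553e-02,
         4.51149545e+01],
       [ 1.97946596e-02,  1.44820848e-01,  9.89259871e-01,
         1.14898633e+03],
       [ 0.00000000e+00,  0.00000000e+00,  0.00000000e+00,
         1.00000000e+00]])}
```

View pics/side0.png

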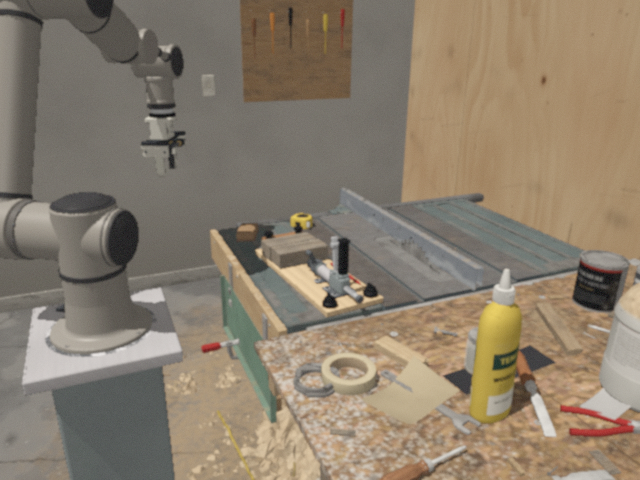

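View pics/top0.png

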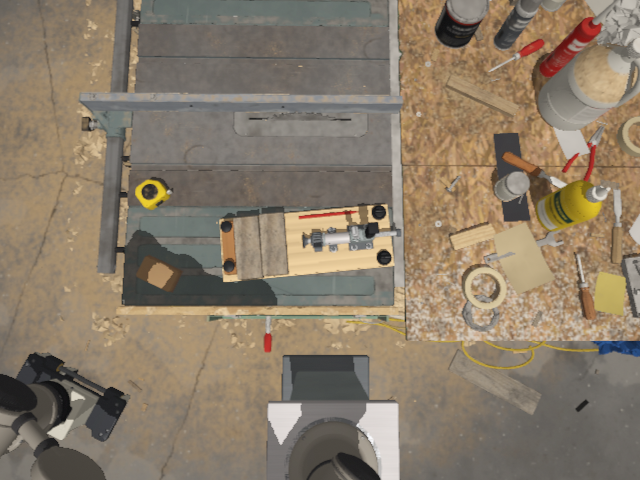

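The top view shows the board with its handle end right (~u 390, v 240) and the stop left (~u 228), and the magnet knobs at about (379,212) and (384,257). I'll zoom in on both views.

```bash
cat > h.py <<'E'
import numpy as np, cv2
from plant import get_obs, vision
def cam(c):
    f=240/np.tan(np.radians(c["vfov"]/2)); return f,c["cx"],c["cy"],np.array(c["pose"])
def proj(c,P):
    f,cx,cy,T=cam(c); p=(np.atleast_2d(P)-T[:3,3])@T[:3,:3]
    return np.c_[cx+f*p[:,0]/-p[:,2], cy-f*p[:,1]/-p[:,2]]
def atz(c,u,v,z):
    f,cx,cy,T=cam(c); d=T[:3,:3]@np.array([(u-cx)/f,-(v-cy)/f,-1]); o=T[:3,3]
    return o+d*(z-o[2])/d[2]
def crop(img,x0,y0,x1,y1,s,name):
    cv2.imwrite(name,cv2.resize(img[y0:y1,x0:x1,::-1],None,fx=s,fy=s,interpolation=cv2.INTER_CUBIC))
E
python3 - <<'E'
from h import *
t=vision.capture("top")["pixels"]; s=vision.capture("side")["pixels"]
crop(t,212,196,412,291,4,"pics/t1.png"); crop(s,245,220,393,320,5,"pics/s1.png")
E
```

```text
(no output)
```

View pics/t1.png

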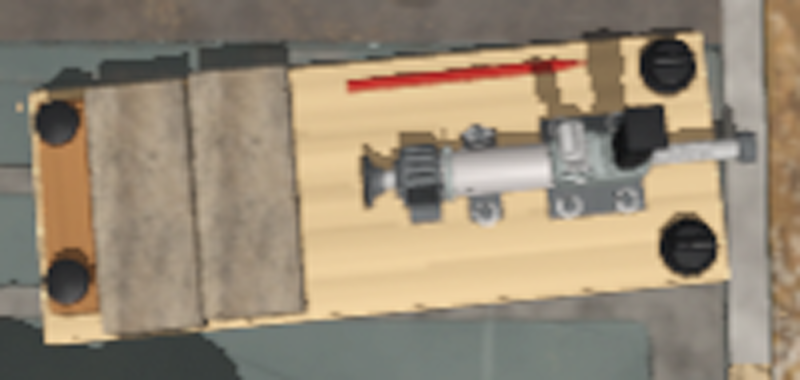

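View pics/s1.png

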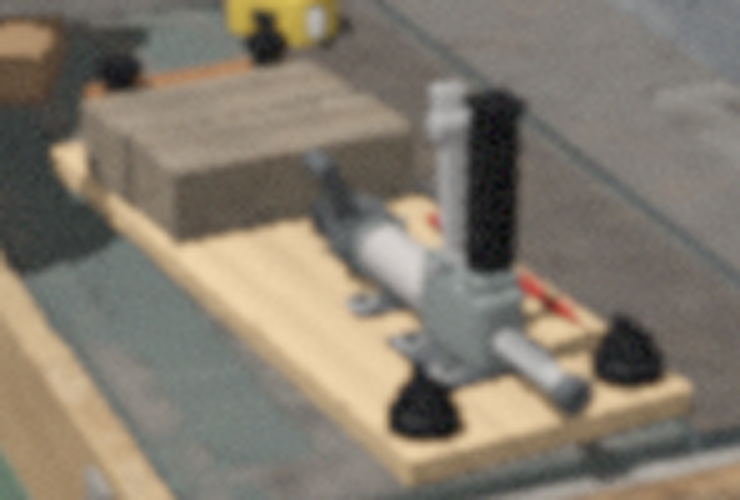

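Corners of the board top in the top crop are at (705,32), (729,278), (44,343) and (33,92). In the side crop they are at (405,462), (690,385) and (55,150). The tab leans towards the robot (unlocked). Next I'll fit the pose.

```bash
cat > fit.py <<'E'
from h import *
from scipy.optimize import least_squares
T=vision.capture("top"); S=vision.capture("side")
ct=lambda x,y:(212+(x+.5)/4-.5,196+(y+.5)/4-.5); cs=lambda x,y:(245+(x+.5)/5-.5,220+(y+.5)/5-.5)
C=[]
for p,q in [((80,-215,15),(705,32)),((-80,-215,15),(729,278)),((-80,215,15),(44,343)),((80,215,15),(33,92))]: C.append((T,p,ct(*q)))
for p,q in [((-80,-215,15),(405,462)),((80,-215,15),(690,385)),((-80,215,15),(55,150))]: C.append((S,p,cs(*q)))
def W(p,s):
    c,n=np.cos(s[2]),np.sin(s[2]); return np.array([s[0]+c*p[0]-n*p[1],s[1]+n*p[0]+c*p[1],3+p[2]])
res=lambda s:np.concatenate([(proj(c,W(p,s))[0]-q) for c,p,q in C])
r=least_squares(res,[400,50,0]); s=r.x; np.save("s.npy",s)
if __name__=="__main__":
    print(s,r.fun.reshape(-1,2).round(1))
    # only top / check points in crop pixels
    for n,p in dict(handletopF=(0,-142,160),handletopR=(0,-162,160),knuckle=(0,-106,132),trigtip=(0,-108,157),collar=(0,-27,37),tab=(-60*np.sin(.45),-27,37+60*np.cos(.45)),knobR=(58,-190,46),knobL=(-58,-190,46),housing=(0,-106,63)).items():
        w=W(p,s); a=proj(T,w)[0]; b=proj(S,w)[0]
        print(n,w.round(1),((a-[212,196]+.5)*4).round(),((b-[245,220]+.5)*5).round())
E
python3 fit.py
```

```text
[5.41993095e+02 6.48004003e+01 9.23241451e-02] [[-0.5  0.3]
 [ 0.6  1. ]
 [ 0.1  0.2]
 [-0.9 -0.4]
 [ 0.7  0. ]
 [ 0.6  0.6]
 [-0.  -0.4]]
handletopF [555.1 -76.6 163. ] [631. 131.] [484.  92.]
handletopR [556.9 -96.5 163. ] [667. 128.] [506. 105.]
knuckle [551.8 -40.7 135. ] [562. 144.] [445. 121.]
trigtip [551.9 -42.7 160. ] [569. 137.] [448.  75.]
collar [544.5  37.9  40. ] [422. 178.] [367. 238.]
tab [518.5  35.5  94. ] [427. 210.] [324. 153.]
knobR [ 617.3 -119.    49. ] [676.  61.] [630. 321.]
knobL [ 501.8 -129.7   49. ] [696. 247.] [425. 371.]
housing [551.8 -40.7  66. ] [553. 161.] [443. 248.]
```

```bash
cat > go.py <<'E'
import sys, numpy as np
from scipy.spatial.transform import Rotation as R
from plant import get_obs
# go.py x y z(clamp frame mm, TCP) yaw_rel : prints dp (m, tool axes) and rotation vector
s=np.load("s.npy"); a=[float(v) for v in sys.argv[1:5]]
o=get_obs(); c,n=np.cos(s[2]),np.sin(s[2])
w=np.array([s[0]+c*a[0]-n*a[1],s[1]+n*a[0]+c*a[1],3+a[2]])
R0=R.from_euler("xyz",o["tcp_rot"]); R1=R.from_euler("xyz",[np.pi,0,s[2]+a[3]])
print("t",round(o["time"],2),"target",w.round(1),"dp",(R0.inv().apply(w-o["tool_pos"])/1000).round(4),"rot",(R0.inv()*R1).as_rotvec().round(3),"q",o["joint_positions"].round(2),"F",o["contact_force"].round(1))
p=o["tool_pos"]-[s[0],s[1],3]; print("now clamp",round(c*p[0]+n*p[1],1),round(-n*p[0]+c*p[1],1),round(p[2],1))
E
python3 go.py -22 -27 150 1.5708
```

```text
t 0.3 target [522.6  35.9 153. ] dp [-0.453  -0.2617  0.0736] rot [-0.     0.     1.021] q [ 0.97  0.34  1.52  0.    1.28 -0.15] F [-1.1 -0.5  0. ]
now clamp -271.3 432.9 223.5
```

```bash
python3 -m pendant '{"dp":[[-0.056,-0.032,0],[-0.112,-0.065,0],[-0.168,-0.097,0],[-0.222,-0.128,0],[-0.276,-0.159,0],[-0.33,-0.19,0],[-0.38,-0.22,0],[-0.43,-0.249,0]],"rotation":[[0,0,0.13],[0,0,0.26],[0,0,0.39],[0,0,0.52],[0,0,0.65],[0,0,0.78],[0,0,0.91],[0,0,1.021]]}' 0.05; python3 go.py -22 -27 130 1.5708
```

```text
time: 1.3
tool_pos: [508.6, 55.5, 226.8]
tcp_rot: [3.141, -0.0, 1.658]
contact_force: [-0.0, 1.2, 0.1]
grip_width: 50.1
finger_force: 0.0
t 1.3 target [522.6  35.9 133. ] dp [-0.0208  0.0122  0.0938] rot [ 0.    -0.    -0.005] q [-0.04  0.32  1.56  0.    1.26 -0.13] F [-0.   1.2  0.1]
now clamp -34.1 -6.1 223.8
```

```bash
python3 -m pendant '{"dp":[[-0.021,0.014,0.04],[-0.021,0.014,0.085],[-0.021,0.014,0.12],[-0.021,0.014,0.152],[-0.021,0.014,0.152]],"rotation":[[0,0,-0.005],[0,0,-0.005],[0,0,-0.005],[0,0,-0.005],[0,0,-0.005]]}'; python3 go.py 30 -27 72 1.5708
python3 - <<'E'
from h import *
crop(vision.capture("side")["pixels"],245,200,393,300,5,"pics/s2.png")
E
```

```text
time: 1.92
tool_pos: [521.9, 38.0, 72.8]
tcp_rot: [-3.136, -0.001, 1.668]
contact_force: [-0.3, -0.5, 0.1]
grip_width: 50.2
finger_force: 0.0
t 1.93 target [574.4  40.7  75. ] dp [-0.0024  0.0525 -0.0025] rot [-0.005 -0.001  0.005] q [-0.07  0.52  1.72  0.    0.91 -0.17] F [-0.3 -0.5  0.1]
now clamp -22.5 -24.8 69.8
```

View pics/s2.png

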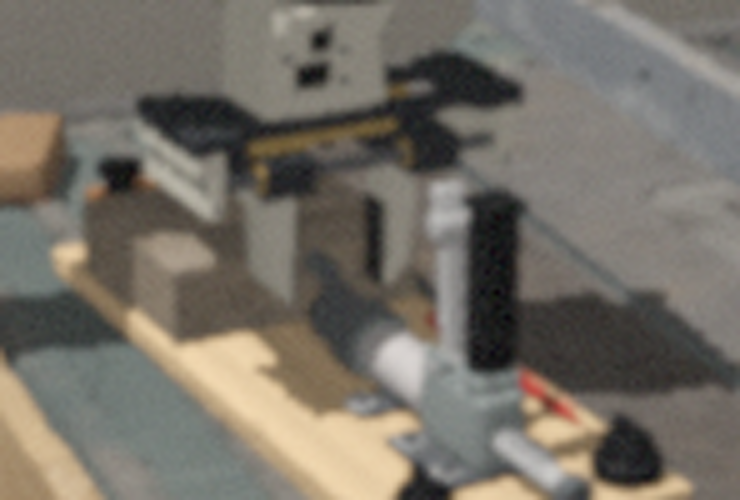

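The tab (crop ~(320,262)) stands between the two fingers (~(270,250) and ~(390,230)). Next I push it towards +x.

```bash
python3 -m pendant '{"dp":[[-0.002,0.01,-0.002],[-0.002,0.02,-0.002],[-0.002,0.03,-0.002],[-0.002,0.04,-0.002],[-0.002,0.048,-0.002],[-0.002,0.056,-0.002],[-0.002,0.062,-0.002],[-0.002,0.066,-0.002]],"rotation":[[0,0,0],[0,0,0],[0,0,0],[0,0,0],[0,0,0],[0,0,0],[0,0,0],[0,0,0]]}'; python3 go.py 51.5 -27 72 1.5708
```

```text
time: 2.98
tool_pos: [589.8, 42.4, 76.6]
tcp_rot: [-3.142, -0.0, 1.668]
contact_force: [-1.4, 0.3, 0.2]
grip_width: 50.0
finger_force: 0.7
t 2.98 target [595.8  42.7  75. ] dp [-0.0003  0.006   0.0016] rot [-0.    -0.     0.005] q [-0.06  0.61  1.52  0.    1.01 -0.15] F [-1.4  0.3  0.2]
now clamp 45.5 -26.7 73.6
```

```bash
python3 -m pendant '{"dp":[[0,0.003,0.001],[0,0.0045,0.001],[0,0.006,0.001],[0,0.007,0.001],[0,0.007,0.001]],"rotation":[[0,0,0],[0,0,0],[0,0,0],[0,0,0],[0,0,0]]}'; python3 go.py 51.5 -27 72 1.5708
```

```text
time: 3.6
tool_pos: [596.4, 43.0, 75.8]
tcp_rot: [3.141, -0.0, 1.668]
contact_force: [-2.2, -0.1, -0.3]
grip_width: 50.1
finger_force: 0.7
t 3.6 target [595.8  42.7  75. ] dp [-0.0003 -0.0007  0.0008] rot [ 0.    -0.     0.005] q [-0.06  0.62  1.5   0.    1.01 -0.15] F [-2.2 -0.1 -0.3]
now clamp 52.2 -26.7 72.8
```

Still turning (about 2 N). Continue in small steps.

```bash
python3 -m pendant '{"dp":[[0,0.0015,0],[0,0.003,0],[0,0.003,0]],"rotation":[[0,0,0],[0,0,0],[0,0,0]]}'; python3 -m pendant '{"dp":[[0,0.0015,0],[0,0.0015,0]],"rotation":[[0,0,0],[0,0,0]]}';python3 go.py 51.5 -27 72 1.5708
```

```text
time: 3.98
tool_pos: [597.0, 43.1, 75.3]
tcp_rot: [-3.136, -0.0, 1.668]
contact_force: [-8.5, -1.1, 5.1]
grip_width: 49.8
finger_force: 4.8
time: 4.22
tool_pos: [597.2, 43.2, 75.1]
tcp_rot: [-3.133, -0.0, 1.668]
contact_force: [-13.7, -3.1, 7.0]
grip_width: 50.2
finger_force: 6.9
t 4.22 target [595.8  42.7  75. ] dp [-0.0004 -0.0015  0.0001] rot [-0.009 -0.     0.005] q [-0.06  0.63  1.49 -0.    1.03 -0.15] F [-13.7  -3.1   7. ]
now clamp 53.0 -26.6 72.1
```

The hard stop is reached (14 N, at the position expected). Back off and rise.

```bash
python3 -m pendant '{"dp":[[0,-0.01,0],[0,-0.014,-0.03],[0,-0.014,-0.08],[0,-0.02,-0.13],[0,-0.02,-0.13]],"rotation":[[0,0,0],[0,0,0],[0,0,0],[0,0,0],[0,0,0]]}' 0.0918; python3 go.py 0 -143 190 0
python3 - <<'E'
from h import *
crop(vision.capture("side")["pixels"],245,200,393,300,5,"pics/s3.png")
E
```

```text
time: 4.85
tool_pos: [583.5, 41.4, 210.7]
tcp_rot: [3.131, 0.001, 1.668]
contact_force: [0.5, -0.3, 0.1]
grip_width: 91.1
finger_force: 0.0
t 4.85 target [555.2 -77.6 193. ] dp [-0.1157 -0.0399  0.0174] rot [ 0.01  -0.007  1.575] q [-0.06  0.46  1.39  0.    1.28 -0.16] F [ 0.5 -0.3  0.1]
now clamp 39.1 -27.1 207.7
```

View pics/s3.png

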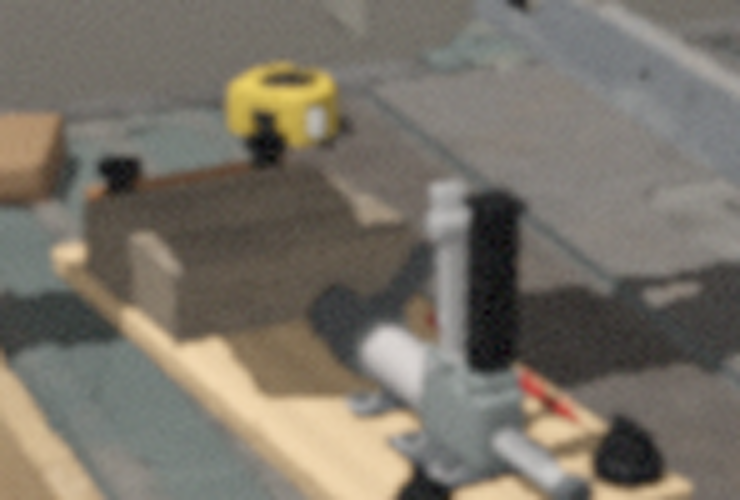

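The tab now leans to +x with its tip at crop ~(425,250), so it is locked. Now move over the handle and turn a quarter.

```bash
python3 -m pendant '{"dp":[[-0.0145,-0.005,0],[-0.029,-0.01,0],[-0.0435,-0.015,0],[-0.058,-0.02,0],[-0.0725,-0.025,0],[-0.087,-0.03,0],[-0.1015,-0.035,0],[-0.1157,-0.04,0]],"rotation":[[0,0,0.18],[0,0,0.36],[0,0,0.54],[0,0,0.72],[0,0,0.9],[0,0,1.08],[0,0,1.26],[0,0,1.44]]}'; python3 go.py 0 -143 180 0
```

```text
time: 5.9
tool_pos: [551.9, -77.9, 204.1]
tcp_rot: [-3.141, 0.002, 0.222]
contact_force: [1.1, 0.7, 0.0]
grip_width: 91.7
finger_force: 0.0
t 5.9 target [555.2 -77.6 183. ] dp [0.0033 0.0005 0.021 ] rot [-0.001  0.002  0.129] q [-0.28  0.42  1.47  0.    1.25  1.07] F [1.1 0.7 0. ]
now clamp -3.3 -143.0 201.1
```

```bash
python3 -m pendant '{"dp":[[0.0033,-0.001,0],[0.0033,-0.001,0.02],[0.0033,-0.001,0.045],[0.0033,-0.001,0.07],[0.0033,-0.001,0.088],[0.0033,-0.001,0.088]],"rotation":[[0,0,0.129],[0,0,0.129],[0,0,0.129],[0,0,0.129],[0,0,0.129],[0,0,0.129]]}'; python3 go.py 0 -142 113 0
python3 - <<'E'
from h import *
c=vision.capture("side"); crop(c["pixels"],245,180,393,290,5,"pics/s4.png")
E
```

```text
time: 6.65
tool_pos: [553.9, -75.4, 115.2]
tcp_rot: [-3.14, 0.004, 0.099]
contact_force: [-0.4, 0.3, 0.6]
grip_width: 91.8
finger_force: 0.0
t 6.65 target [555.1 -76.6 116. ] dp [ 0.0011  0.0013 -0.0008] rot [-0.002  0.005  0.006] q [-0.27  0.52  1.58  0.    1.05  1.2 ] F [-0.4  0.3  0.6]
now clamp -1.1 -140.7 112.2
```

View pics/s4.png

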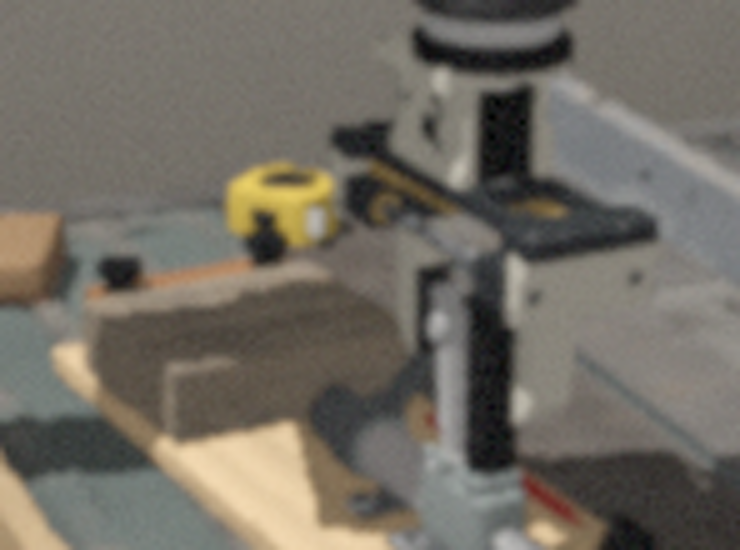

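The front finger is ahead of the trigger (crop ~(415,290)) and the rear one behind the handle (~(545,320)). First stroke.

```bash
python3 -m pendant '{"dp":[[0.001,0.002,0],[0.001,0.002,0],[0.001,0.002,0],[0.001,0.002,0]],"rotation":[[0,0,0],[0,0,0],[0,0,0],[0,0,0]]}' 0.038; python3 go.py 0 -143 113 0; python3 -m pendant '{"dp":[[0,0,0],[0,0,0]],"rotation":[[0,0,0],[0,0,0]]}'
```

```text
time: 7.2
tool_pos: [556.9, -76.1, 118.9]
tcp_rot: [-3.139, -0.002, 0.099]
contact_force: [-0.4, 7.8, 5.1]
grip_width: 56.4
finger_force: 3.7
t 7.2 target [555.2 -77.6 116. ] dp [-0.0019  0.0013  0.0029] rot [-0.002 -0.002  0.006] q [-0.27  0.51  1.57  0.    1.06  1.2 ] F [-0.4  7.8  5.1]
now clamp 1.9 -141.7 115.9
time: 7.45
tool_pos: [556.6, -73.7, 118.8]
tcp_rot: [-3.135, -0.001, 0.098]
contact_force: [-1.0, 14.6, 6.2]
grip_width: 39.4
finger_force: 30.0
```

```bash
Z='[0,0,0]'; python3 -m pendant '{"dp":[[0,0,0],[0,0,0],[0,0,0],[0,0,0],[0,0,0],[0,0,0],[0,0,0],[0,0,0]],"rotation":[[0,0,0],[0,0,0],[0,0,0],[0,0,0],[0,0,0],[0,0,0],[0,0,0],[0,0,0]]}' 0.085; python3 go.py 0 -143 113 0
python3 - <<'E'
from h import *
crop(vision.capture("top")["pixels"],212,196,412,291,4,"pics/t5.png")
E
```

```text
time: 8.45
tool_pos: [556.6, -77.8, 117.7]
tcp_rot: [3.142, -0.0, 0.099]
contact_force: [0.2, 0.5, -0.3]
grip_width: 85.3
finger_force: 0.0
t 8.45 target [555.2 -77.6 116. ] dp [-0.0014 -0.0004  0.0017] rot [ 0.    -0.     0.006] q [-0.28  0.52  1.57 -0.    1.06  1.2 ] F [ 0.2  0.5 -0.3]
now clamp 1.4 -143.4 114.7
```

View pics/t5.png

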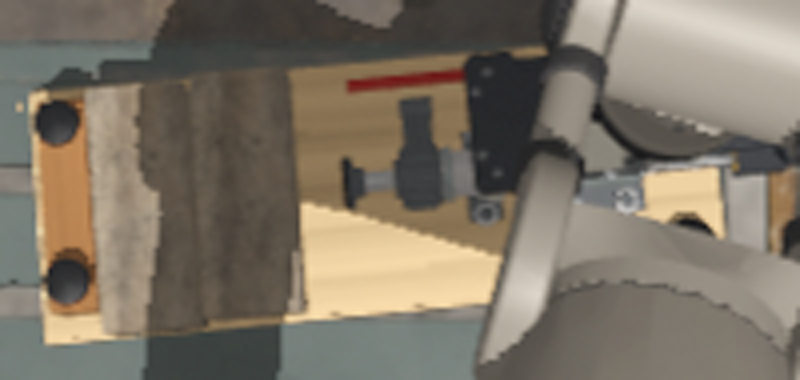

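The pad's edge moved from crop x 362 to 343 (about 12 mm), and it holds. The gap to the near block is now about 28 mm, so two more full strokes, then a careful one.

```bash
python3 -m pendant '{"dp":[[0,0,0],[0,0,0],[0,0,0],[0,0,0],[0,0,0],[0,0,0]],"rotation":[[0,0,0],[0,0,0],[0,0,0],[0,0,0],[0,0,0],[0,0,0]]}' 0.038;  python3 -m pendant '{"dp":[[0,0,0],[0,0,0],[0,0,0],[0,0,0],[0,0,0],[0,0,0],[0,0,0],[0,0,0]],"rotation":[[0,0,0],[0,0,0],[0,0,0],[0,0,0],[0,0,0],[0,0,0],[0,0,0],[0,0,0]]}' 0.085
cat > pad.py <<'E'
from h import *
import sys
c=vision.capture("top"); cv2.imwrite("pics/raw.png",c["pixels"][:,:,::-1]); crop(c["pixels"],212,196,412,291,4,sys.argv[1])
E
python3 pad.py pics/t6.png
```

```text
time: 9.25
tool_pos: [556.2, -73.8, 118.2]
tcp_rot: [-3.135, -0.0, 0.099]
contact_force: [-2.2, 15.6, 6.4]
grip_width: 39.6
finger_force: 30.0
time: 10.25
tool_pos: [556.6, -77.8, 117.8]
tcp_rot: [3.141, -0.0, 0.099]
contact_force: [0.0, -0.0, -0.9]
grip_width: 84.8
finger_force: 0.0
```

View pics/t6.png

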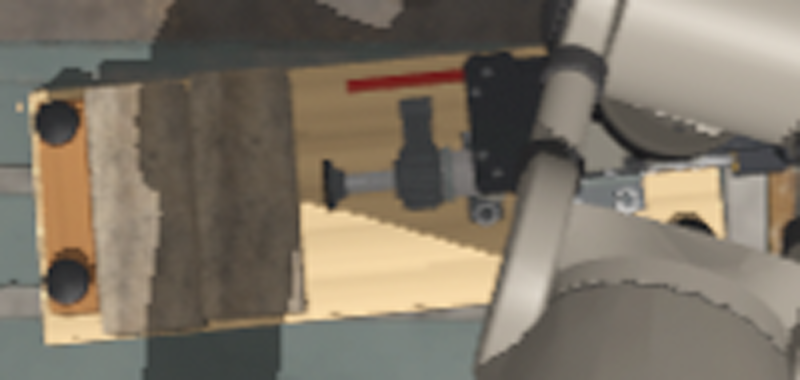

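Pad at crop x 323, block edge ~297: about 16 mm plus the joint left. Third stroke.

```bash
python3 -m pendant '{"dp":[[0,0,0],[0,0,0],[0,0,0],[0,0,0],[0,0,0],[0,0,0]],"rotation":[[0,0,0],[0,0,0],[0,0,0],[0,0,0],[0,0,0],[0,0,0]]}' 0.038;  python3 -m pendant '{"dp":[[0,0,0],[0,0,0],[0,0,0],[0,0,0],[0,0,0],[0,0,0],[0,0,0],[0,0,0]],"rotation":[[0,0,0],[0,0,0],[0,0,0],[0,0,0],[0,0,0],[0,0,0],[0,0,0],[0,0,0]]}' 0.085
python3 pad.py pics/t7.png
```

```text
time: 11.05
tool_pos: [556.2, -73.8, 118.2]
tcp_rot: [-3.136, -0.0, 0.099]
contact_force: [-1.9, 16.2, 6.6]
grip_width: 39.4
finger_force: 30.0
time: 12.05
tool_pos: [556.6, -77.8, 117.8]
tcp_rot: [3.142, -0.0, 0.099]
contact_force: [0.4, 0.2, 0.3]
grip_width: 85.0
finger_force: 0.0
```

View pics/t7.png

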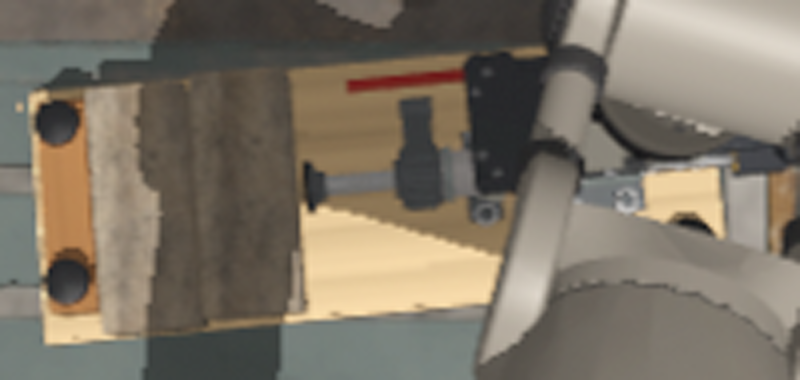

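The pad is at crop x 304, about 4 mm short of the block. Last stroke in stages, watching the force, with the rear finger still clear.

```bash
python3 -m pendant '{"dp":[[0,0,0],[0,0,0],[0,0,0],[0,0,0]],"rotation":[[0,0,0],[0,0,0],[0,0,0],[0,0,0]]}' 0.066;  python3 -m pendant '{"dp":[[0,0,0],[0,0,0],[0,0,0]],"rotation":[[0,0,0],[0,0,0],[0,0,0]]}' 0.060; python3 -m pendant '{"dp":[[0,0,0],[0,0,0],[0,0,0]],"rotation":[[0,0,0],[0,0,0],[0,0,0]]}' 0.056
```

```text
time: 12.6
tool_pos: [556.5, -76.0, 118.3]
tcp_rot: [-3.139, -0.0, 0.099]
contact_force: [-1.6, 7.2, 5.8]
grip_width: 66.2
finger_force: 3.8
time: 12.98
tool_pos: [556.5, -75.6, 118.4]
tcp_rot: [-3.139, -0.001, 0.099]
contact_force: [-0.9, 8.7, 6.3]
grip_width: 60.1
finger_force: 4.4
time: 13.35
tool_pos: [556.5, -75.4, 118.5]
tcp_rot: [-3.138, -0.001, 0.099]
contact_force: [-2.0, 9.1, 7.4]
grip_width: 55.8
finger_force: 4.9
```

```bash
python3 -m pendant '{"dp":[[0,0,0],[0,0,0],[0,0,0]],"rotation":[[0,0,0],[0,0,0],[0,0,0]]}' 0.053;  python3 -m pendant '{"dp":[[0,0,0],[0,0,0],[0,0,0]],"rotation":[[0,0,0],[0,0,0],[0,0,0]]}' 0.050; python3 go.py 0 -143 113 0
```

```text
time: 13.72
tool_pos: [556.4, -74.7, 118.5]
tcp_rot: [-3.137, -0.0, 0.099]
contact_force: [-2.1, 12.8, 7.8]
grip_width: 52.8
finger_force: 6.2
time: 14.1
tool_pos: [556.3, -73.7, 118.5]
tcp_rot: [-3.136, -0.0, 0.099]
contact_force: [-2.5, 17.1, 7.9]
grip_width: 50.0
finger_force: 8.2
t 14.1 target [555.2 -77.6 116. ] dp [-0.0015  0.0038  0.0025] rot [-0.006 -0.     0.007] q [-0.27  0.51  1.57  0.01  1.06  1.2 ] F [-2.5 17.1  7.9]
now clamp 1.4 -139.2 115.5
```

```bash
python3 -m pendant '{"dp":[[0,0.0007,0],[0,0.0014,0],[0,0.0014,0],[0,0.0014,0]],"rotation":[[0,0,0],[0,0,0],[0,0,0],[0,0,0]]}'; python3 go.py 0 -143 113 0; python3 pad.py pics/t8.png
```

```text
time: 14.6
tool_pos: [556.3, -74.2, 118.5]
tcp_rot: [-3.134, -0.0, 0.099]
contact_force: [-2.2, 19.4, 8.6]
grip_width: 50.0
finger_force: 9.9
t 14.6 target [555.2 -77.6 116. ] dp [-0.0015  0.0033  0.0024] rot [-0.008 -0.     0.007] q [-0.27  0.51  1.57  0.01  1.06  1.19] F [-2.2 19.4  8.6]
now clamp 1.4 -139.7 115.5
```

View pics/t8.png

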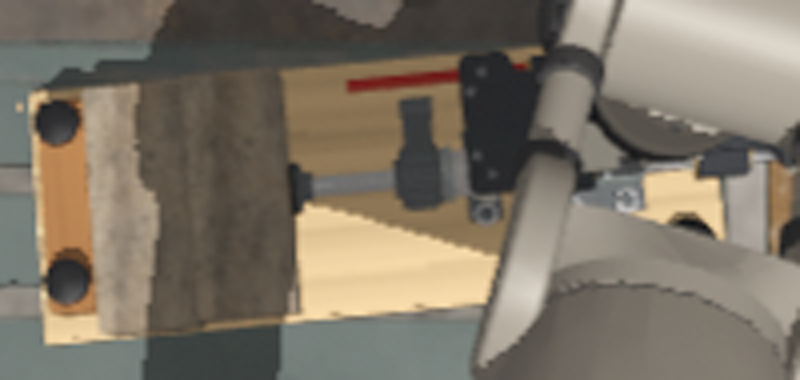

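The joint has closed and the pad is against the block (crop x ~292), with the tab still at the locked side. Raising the pull from 19 N to about 24 N (about 20 N at the pad).

```bash
python3 -m pendant '{"dp":[[0,0.0008,0],[0,0.0015,0],[0,0.002,0],[0,0.002,0],[0,0.002,0]],"rotation":[[0,0,0],[0,0,0],[0,0,0],[0,0,0],[0,0,0]]}'; python3 go.py 0 -143 113 0
```

```text
time: 15.28
tool_pos: [556.3, -74.8, 118.4]
tcp_rot: [-3.132, 0.0, 0.099]
contact_force: [-1.3, 23.7, 10.3]
grip_width: 49.7
finger_force: 12.5
t 15.28 target [555.2 -77.6 116. ] dp [-0.0014  0.0027  0.0024] rot [-0.01   0.     0.007] q [-0.28  0.51  1.57  0.01  1.06  1.19] F [-1.3 23.7 10.3]
now clamp 1.4 -140.3 115.4
```

```bash
python3 -m pendant '{"dp":[[0,0,0],[0,0,0],[0,0,0],[0,0,0],[0,0,0],[0,0,0]],"rotation":[[0,0,0],[0,0,0],[0,0,0],[0,0,0],[0,0,0],[0,0,0]]}'; python3 -c "
from plant import workorder
print(workorder.close_job())"
```

```text
time: 16.02
tool_pos: [556.4, -74.8, 118.4]
tcp_rot: [-3.132, 0.0, 0.099]
contact_force: [-1.8, 24.6, 10.8]
grip_width: 50.2
finger_force: 12.5
the job is handed in; nothing more can be done
None
```

I turned the collar to its locked stop, closed the blocks up against the end stop in four trigger strokes, and handed the job in at about 16 s while still holding the trigger at about 24 N, which works out to roughly 20 N at the pad.

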